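# Stage the slide cases and hold the chamber flap at its mark

### The arm

A 6-joint arm with a two-finger parallel gripper is mounted at the origin on a cart in front of the work surface, level with it; the furniture and walls round the work are solid. World frame = base frame: x ahead of the robot, y to its left, z up, the work surface at z = 0. Lengths are in m, angles in rad, forces in N, time in s.
With the tool pointing down it reaches from about 0.25 to 0.725 m from the base axis. Payload 9.7 kg.
Tool frame: the origin (TCP) lies midway between the tips of the shut fingers; the grasp point (between the pads) lies 19 mm behind it; z points along the fingers, y is the line along which they close (so a half turn about z gives the same grasp; the last joint's range is limited). The gripper opens to 85 mm and grips with 20 to 120 N. Pads are 22 mm wide; open, the fingers measure 114 mm over their backs; the gripper's body (76 mm by 85 mm) begins 54 mm behind the grasp point. The pads swing forward as they close: fully open they stand 13 mm farther back than shut.
Start: joints at [1.13, 0.087, 0.176, 1.66, 0, 1.571], TCP at [0.235, 0.497, 0.231] pointing down, gripper open.
Joint ranges: [-3.13, 3.13], [-0.85, 1.81], [-1.15, 1.24], [-2.2, 2.28], [-1.44, 1.52], [-3.14, 3.14]. Speed limits (rad/s): [2.22, 2.22, 2.57, 3.14, 3.14, 3.14].

### API

Orientations are given as a 3x3 rotation matrix whose columns are the frame's x, y, z axes.
In Python, from station import r gives the robot as it stands.
- The arm moves only by the tool jog_arm, never from a script. Its argument "commands" is a list of rows, each a list of 6 numbers: the shift along the tool's x, y, z in mm, then the turn, a rotation vector about the tool's x, y, z in rad. A call has 1 to 20 rows; each row shifts and turns the commanded pose from where the row before left it, along the tool's axes as they then stand; what a row does not reach is not made up. A row lasts 1/10 s, in which the tool goes at most 50 mm and 8.59 degrees, less where a joint would pass 70% of its speed; a pose out of reach is approached as far as the arm can. A call with a gripper value outside its range is refused whole. "claw" is the closure, from 0 (fully open) to 1 (shut), set as the call begins (left out, the last holds). The fingers move at their own pace and stop on an object; "squeeze" is the grip in N (left out, the last holds). Time passes only in rows, so rows that do not move let the fingers close. It gives the time, the measured TCP pose, the force, the opening and the grip force at its end, in the units of the state.
- r.get_state(): the state, without advancing time (a new reading comes with each control period).
- r.get_image(name): name is "scene" or "top"; returns (picture, depth): 384x512x3 uint8, blue, green, red; 384x512 float32, m along the optical axis (not along the pixel's ray), 0 where there is no reading.
- r.camera_params(name): a dict with "fov_y" (degrees; the focal length in pixels is half the picture's height over the tangent of half this angle, whatever the lens; pixels are square), "cx", "cy" (the principal point, pixels), "k1" (the pictures are not rectified: a ray, as slopes to the right and down, at radius r is drawn at 1 + k1 r^2 times it, then the intrinsics apply), "R" (3x3) and "t" (3): a world point X has camera coordinates R X + t. Camera axes: x right, y down, z forward; pixel columns grow to the right and rows downward; lengths in m; the calibration is good to about 2 mm. A picture is of the moment at which its call begins. camera_params takes no time and is no camera call.
- r.finish_job(): hands the job in; it is judged then, once.
The state is a dict: "time_s": time; "joint_positions": joint angles; "qvel": joint speeds; "joint_torque": joint torques, N m; "tool_pos": TCP position; "tool_rot": TCP orientation; "wrist_force": force on the tool from outside, world axes, zero at the start; "moment": the same for the moment, N m; "gripper_width": opening from 0.0 (shut) to 1.0 (fully open); "gripper_force": force on a finger pad.
Only numpy, scipy, OpenCV 4.12 (cv2) and the standard library are available. Lean on these libraries where they do the work, as an engineer would, in place of code of your own. Each camera call takes 0.05 s, during which the arm holds its last target. There are 200 camera calls.

### The job

Get the drying chamber ready for a colleague to load: put the grey slide case that lies alone on the bench squarely on top of the two cases stacked on the loading plate, and let go of it. Then lift the chamber's top flap, which has a bar handle in front, until the flap's needle is in line with the index clip on the quadrant, and finish while still holding the flap at that angle with the gripper, because it falls shut if released. Do not shift the clip, and leave everything else on the bench where it is.

Things in the scene. Friction and masses are not known exactly. Their poses are not given: they have to be found in the camera images.
- case_loose_center (a point): Centre of a closed, dark grey slide case, a plain block 52 x 84 x 30 mm (own x, y, z; small latch on one long side, paper label on top, 0.16 kg). This is the case lying flat and alone on the bench; it goes on top of the column. Its z axis points up
- case_mid_center (a point): Centre of a closed, dark grey slide case, a plain block 52 x 84 x 30 mm (own x, y, z; small latch on one long side, paper label on top, 0.16 kg). It is the upper of the two cases already stacked on the loading plate
- case_low_center (a point): Centre of a closed, dark grey slide case, a plain block 52 x 84 x 30 mm (own x, y, z; small latch on one long side, paper label on top, 0.16 kg). It is the lower of the two stacked cases, lying in the loading plate
- plate_center (a point): Centre of the upper face of the loading plate, a low aluminium tray 66 x 98 mm, fixed to the bench, floor 4 mm thick, with a rim 9 mm high round the lowest case; its x axis runs along the cases' 52 mm side, its y axis along their 84 mm side. Cases on it stand at centre heights of 15, 45 and 75 mm above this point
- handle (a point): Middle of the flap's bar handle: a level round steel bar, 10 mm thick, 100 mm long, parallel to the hinge, carried by two arms at its ends 45 mm in front of the flap's front edge, so that there is a clear 40 mm gap between bar and edge. It lies 195 mm from the hinge axis. Its axes turn with the flap: y along the bar and the hinge, x from the bar towards the hinge, z out of the flap's upper face
- hinge (a point): Middle of the flap's hinge axis, 96 mm above the bench, on the back rim of the drying chamber: a white open-topped box 150 mm deep, 170 mm wide, 92 mm high, fixed to the bench, its vented front roughly towards the robot. This frame does not turn with the flap: x level, from front to back of the chamber, y along the hinge, z up. On the chamber's left (+y) side, 104 mm from its middle, stands the quadrant, a steel bar bent to an arc of 150 mm radius about the hinge
- flap (a joint): Angle in rad of the flap, a white steel plate with a window, 0.35 kg, which covers the chamber's top: 0 closed and level (start), growing as its front edge rises, up to 1.45. Almost no hinge friction: it falls shut when let go
- index (a joint): Angle in rad at which the index clip is set, on the same scale as the flap's angle: the flap is in line with the clip when both values are equal. The clip is a mark, not a stop; it stays where it is by friction and must not be shifted
- index_tip (a point): Tip of the index clip, a black block 26 x 16 x 14 mm clamped on the quadrant, with a thin black pointer outwards to this tip at 170 mm from the hinge axis. Its x axis points from the tip towards the hinge
- needle_tip (a point): Tip of the thin dark needle fixed to the flap's left edge, 170 mm from the hinge axis, 12 mm beside the plane of the index clip's tip; it shows the flap's angle on the quadrant
- dish: Bystander: a closed petri dish 56 mm across, 15 mm high; origin at the centre of its underside
- marker: Bystander: a marker pen lying on the bench, 132 mm long (along its y), 13 mm thick; origin underneath its middle
- timer: Bystander: a bench timer 68 x 62 x 19 mm; origin at the centre of its underside
- tip_box: Bystander: a closed pipette tip box 90 x 125 x 64 mm; origin at the centre of its underside
Mind the look-alikes: they are no part of the job. What is shaped like the part that bears case_mid_center but orange is not meant.

How it is judged:
By the outcome, as a careful person would: the job done as asked, in the order asked, and still so for the second after the job is handed in, while the arm keeps its last pose, push and grip.
It also fails if it takes over 58 s, if anything falls off the work surface, if the arm or the gripper's body presses on something with over 40 N, if the wrist force passes 120 N, or if a joint passes its speed limit or range.

## Working session

There is one attempt and no reset: what is moved stays moved. The work goes in short steps, Python scripts to look and compute and a tool call to move; the robot and the scene stay as the last step left them, time stands still between calls to the robot, and variables do not carry over. Pictures are saved under pics/ and viewed, at most 10 in all, crops included, and the job is handed in when it is done.

Besides the shell and the picture viewer there is one more tool, called after "Call:" in YAML: its name, and indented under it one key for each argument. jog_arm: Moves the arm, as the interface text tells. Its arguments: {"type":"object","properties":{"commands":{"type":"array"},"claw":{"type":"number"},"squeeze":{"type":"number"}},"required":["commands"]}

```bash
mkdir -p pics; cat > h.py <<'E'
import numpy as np,cv2,pickle
from station import r
def grab(n,tag):
    im,d=r.get_image(n); cv2.imwrite(f'pics/{tag}.png',im); np.savez(f'{tag}.npz',im=im,d=d); return im,d
def par(n):
    p=r.camera_params(n); f=192/np.tan(np.radians(p['fov_y'])/2)
    return p,f
def rays(n,uv):
    p,f=par(n); uv=np.atleast_2d(np.float64(uv))
    K=np.array([[f,0,p['cx']],[0,f,p['cy']],[0,0,1]])
    s=cv2.undistortPoints(uv[:,None],K,np.array([p['k1'],0,0,0.]))[:,0]
    return np.c_[s,np.ones(len(s))]
def onz(n,uv,z):
    p,f=par(n);R=np.array(p['R']);t=np.array(p['t']);d=rays(n,uv)@R;c=-R.T@t
    return c+d*((np.broadcast_to(z,len(d))-c[2])/d[:,2])[:,None]
def depthpt(n,uv,dep):
    p,f=par(n);R=np.array(p['R']);t=np.array(p['t'])
    return (rays(n,uv)*np.reshape(dep,(-1,1))-t)@R
def proj(n,X):
    p,f=par(n);c=np.atleast_2d(X)@np.array(p['R']).T+np.array(p['t'])
    s=c[:,:2]/c[:,2:];s=s*(1+p['k1']*(s**2).sum(1,keepdims=True));return s*f+[p['cx'],p['cy']]
E
python3 - <<'E'
from h import *
for n in('scene','top'):
    grab(n,n+'0');p,f=par(n);print(n,p,-np.array(p['R']).T@p['t'])
E
```

```text
scene {'fov_y': 45.9146013385846, 'cx': 245.2209553118197, 'cy': 197.03665594166404, 'k1': -0.1297478822556283, 'R': array([[-0.8516444 , -0.5240269 , -0.00988085],
       [-0.40549525,  0.67071809, -0.62105623],
       [ 0.33207744, -0.52491242, -0.78370372]]), 't': array([0.62471862, 0.1210977 , 1.64949918])} [0.03338118 1.11198955 1.37409988]
top {'fov_y': 43.21681729284907, 'cx': 257.30782514510247, 'cy': 188.0946674687624, 'k1': 0.019122032611562922, 'R': array([[ 0.08916984, -0.99601122,  0.00322312],
       [-0.93994858, -0.08522025, -0.33050593],
       [ 0.32946229,  0.02644159, -0.94379841]]), 't': array([0.17139565, 0.60725293, 1.25988594])} [0.14041831 0.18914884 1.38922661]
```

View pics/scene0.png

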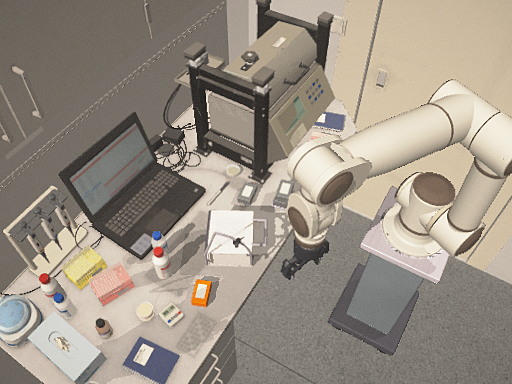

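View pics/top0.png

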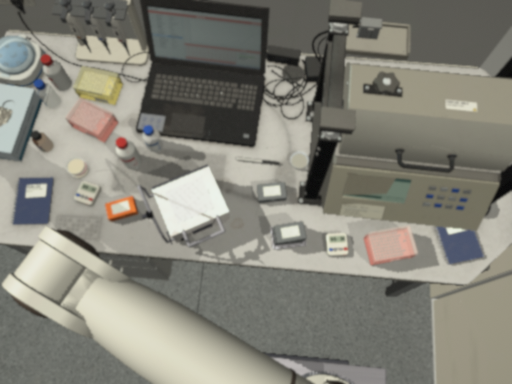

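The scene and top views show two dark grey blocks: top (270,190) and (289,233), scene about (247,190) and (284,190). The orange one at top (121,208), scene (202,292), is a decoy by colour. The chamber is at top (188,203), with the flap closed. I'll enlarge the area to tell which grey block is the stack.

```bash
python3 - <<'E'
from h import *
a=cv2.imread('pics/top0.png')[145:255,100:320];b=cv2.imread('pics/scene0.png')[160:300,180:320]
a=cv2.resize(a,None,fx=3.6,fy=3.6,interpolation=2)[:, :];b=cv2.resize(b,None,fx=4,fy=4,interpolation=2)
cv2.imwrite('pics/c1.png',a);cv2.imwrite('pics/c2.png',b)
ims={n:np.load(n+'0.npz') for n in('top','scene')}
for n,u in(('top',(270,190)),('top',(289,233)),('scene',(248,188)),('scene',(284,186)),('top',(250,230)),('top',(188,203)),('scene',(232,230)),('top',(121,208))):
    d=ims[n]['d'][u[1],u[0]];print(n,u,depthpt(n,[u],[d]).round(3))
E
```

```text
top (270, 190) [[0.611 0.189 0.034]]
top (289, 233) [[0.478 0.126 0.064]]
scene (248, 188) [[0.615 0.171 0.034]]
scene (284, 186) [[0.495 0.107 0.055]]
top (250, 230) [[ 0.493  0.238 -0.001]]
top (188, 203) [[0.528 0.413 0.104]]
scene (232, 230) [[0.033 1.112 1.374]]
top (121, 208) [[0.518 0.619 0.027]]
```

View pics/c1.png

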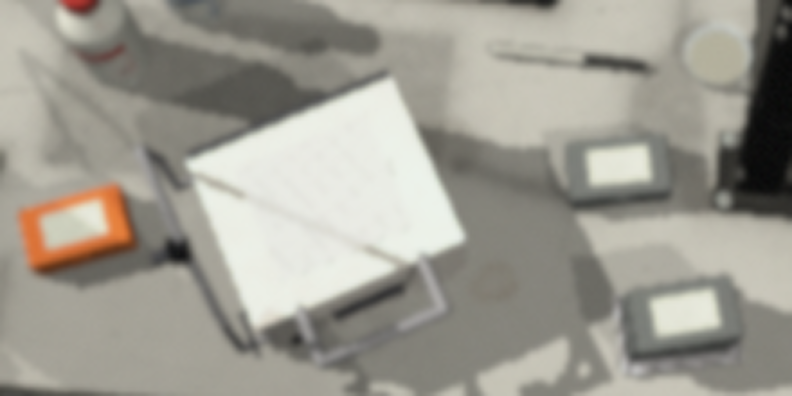

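View pics/c2.png

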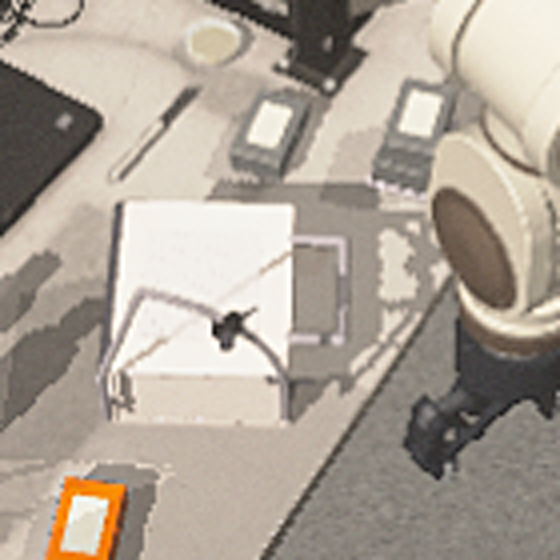

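Two grey candidates. Top (289,233) / c1 (680,320) has its top at z≈0.064 and stands on the aluminium rim, so it is the stack. Top (270,190) / c1 (617,170) has its top at z≈0.03 and lies alone on the bench, so it is the loose case. The clip is at c2 (230,328) on the quadrant, and the bar handle is at c2 (345,290).

```bash
cat >> h.py <<'E'
def cloud(n,im,d):
    v,u=np.nonzero(d>0);X=depthpt(n,np.c_[u,v],d[v,u]);return u,v,X
def face(n,im,d,c,zl,zh,ztop,rad=.07):
    u,v,X=cloud(n,im,d)
    m=(np.hypot(X[:,0]-c[0],X[:,1]-c[1])<rad)&(X[:,2]>zl)&(X[:,2]<zh)
    M=np.zeros(d.shape,np.uint8);M[v[m],u[m]]=255
    k,lab,st,_=cv2.connectedComponentsWithStats(M)
    M=(lab==1+np.argmax(st[1:,4]))
    vv,uu=np.nonzero(M);P=onz(n,np.c_[uu,vv],ztop)
    (cx,cy),(w,h),a=cv2.minAreaRect(np.float32(P[:,:2]*1000))
    if w>h: a+=90; w,h=h,w
    # long side direction angle
    q=np.radians(a+90); print(n,'n',m.sum(),'ctr',round(cx,1),round(cy,1),'size',round(w,1),round(h,1),'long dir deg',round(np.degrees(q)%180,1),'meanz',X[m,2].mean().round(4),'centroid',(P[:,:2].mean(0)*1e3).round(1))
E
python3 - <<'E'
from h import *
for n in('top','scene'):
    z=np.load(n+'0.npz');im,d=z['im'],z['d']
    face(n,im,d,(.611,.185),.02,.05,.03)
    face(n,im,d,(.487,.120),.050,.085,.064)
    face(n,im,d,(.528,.413),.088,.12,.098,.13)
# clip dark blob in scene; handle
z=np.load('scene0.npz');im=z['im'].astype(int);d=z['d']
sub=np.s_[225:265,225:255]
g=im[sub].max(2);v,u=np.nonzero(g<75);u+=225;v+=225
print('dark',len(u),u.mean(),v.mean(),u.min(),u.max(),v.min(),v.max())
X=depthpt('scene',np.c_[u,v],d[v,u]);print(X[d[v,u]>0].round(3)[::4])
for v in range(215,250,5):print([tuple(im[v,u]) for u in range(262,270)])
E
```

```text
top n 489 ctr 607.6 184.2 size 54.8 84.0 long dir deg 101.5 meanz 0.0297 centroid [607.4 184.1]
top n 571 ctr 479.0 123.3 size 55.6 84.6 long dir deg 104.9 meanz 0.0637 centroid [479.3 123.4]
top n 3616 ctr 517.7 401.7 size 180.4 205.2 long dir deg 29.6 meanz 0.0996 centroid [531.2 407. ]
scene n 254 ctr 607.8 189.7 size 53.5 93.6 long dir deg 100.7 meanz 0.0296 centroid [608.5 188.7]
scene n 269 ctr 479.2 128.6 size 54.8 93.3 long dir deg 104.7 meanz 0.0632 centroid [480.4 128.6]
scene n 1946 ctr 524.3 396.9 size 166.9 203.3 long dir deg 29.6 meanz 0.1001 centroid [540.6 383.6]
dark 26 237.03846153846155 241.57692307692307 233 252 238 256
[[0.459 0.484 0.217]
 [0.455 0.485 0.216]
 [0.453 0.488 0.216]
 [0.462 0.492 0.209]
 [0.47  0.496 0.202]
 [0.45  0.493 0.213]
 [0.455 0.508 0.207]]
[(np.int64(139), np.int64(152), np.int64(160)), (np.int64(144), np.int64(153), np.int64(165)), (np.int64(141), np.int64(152), np.int64(164)), (np.int64(142), np.int64(153), np.int64(164)), (np.int64(144), np.int64(153), np.int64(164)), (np.int64(139), np.int64(150), np.int64(162)), (np.int64(141), np.in
[... 1634 characters left out ...]
nt64(131), np.int64(141), np.int64(151)), (np.int64(133), np.int64(135), np.int64(147)), (np.int64(182), np.int64(183), np.int64(198)), (np.int64(129), np.int64(131), np.int64(140)), (np.int64(123), np.int64(134), np.int64(144)), (np.int64(141), np.int64(151), np.int64(161)), (np.int64(142), np.int64(153), np.int64(161))]
[(np.int64(141), np.int64(143), np.int64(151)), (np.int64(196), np.int64(198), np.int64(210)), (np.int64(212), np.int64(212), np.int64(223)), (np.int64(188), np.int64(188), np.int64(201)), (np.int64(135), np.int64(143), np.int64(151)), (np.int64(130), np.int64(143), np.int64(147)), (np.int64(140), np.int64(150), np.int64(161)), (np.int64(137), np.int64(149), np.int64(158))]
```

```bash
python3 - <<'E'
from h import *
s=r.get_state();print(np.round(s['tool_pos'],4),np.round(s['tool_rot'],3).tolist(),s['gripper_width'])
for n,zz in(('top',.098),('scene',.098)):
    z=np.load(n+'0.npz');im,d=z['im'],z['d']
    u,v,X=cloud(n,im,d)
    w=im[v,u].min(1)>205
    m=w&(np.hypot(X[:,0]-.54,X[:,1]-.4)<.16)&(abs(X[:,2]-.1)<.012)
    M=np.zeros(d.shape,np.uint8);M[v[m],u[m]]=255
    M=cv2.morphologyEx(cv2.morphologyEx(M,cv2.MORPH_CLOSE,np.ones((5,5))),cv2.MORPH_OPEN,np.ones((7,7)))
    vv,uu=np.nonzero(M);P=onz(n,np.c_[uu,vv],zz)
    print(n,M.sum()/255,cv2.minAreaRect(np.float32(P[:,:2]*1000)),'z',np.median(X[m,2]))
    o=(X[:,2]>.12)&(X[:,0]>.4)&(X[:,0]<.85)&(X[:,1]>-.1)&(X[:,1]<.14)
    if o.any():print('post',n,o.sum(),X[o].min(0),np.percentile(X[o],[1,50],axis=0).round(3), 'maxy',X[o][X[o,1].argmax()])
    big=cv2.resize(im[150:260,120:250] if n=='top' else im[190:290,190:290],None,fx=6,fy=6,interpolation=cv2.INTER_CUBIC)[:600]
    cv2.imwrite(f'pics/f_{n}.png',big)
E
```

```text
[0.2346 0.4972 0.2306] [[-0.904, 0.427, -0.001], [0.427, 0.904, -0.001], [0.0, -0.001, -1.0]] 1.0025495855653364
top 2963.0 ((537.9490966796875, 410.101318359375), (144.56634521484375, 170.76177978515625), 29.626596450805664) z 0.09967909720708037
post top 12240 [ 0.51456862 -0.09997596  0.12042001] [[ 0.52  -0.098  0.147]
 [ 0.63  -0.007  0.389]] maxy [0.6224865  0.09927465 0.4923886 ]
scene 1771.0 ((539.1937255859375, 409.6348571777344), (146.51405334472656, 171.85980224609375), 31.18939208984375) z 0.10013716911010763
post scene 6831 [ 0.5160499  -0.0999976   0.12003578] [[ 0.523 -0.097  0.126]
 [ 0.655  0.037  0.291]] maxy [0.6286499  0.10227777 0.49455671]
```

View pics/f_top.png

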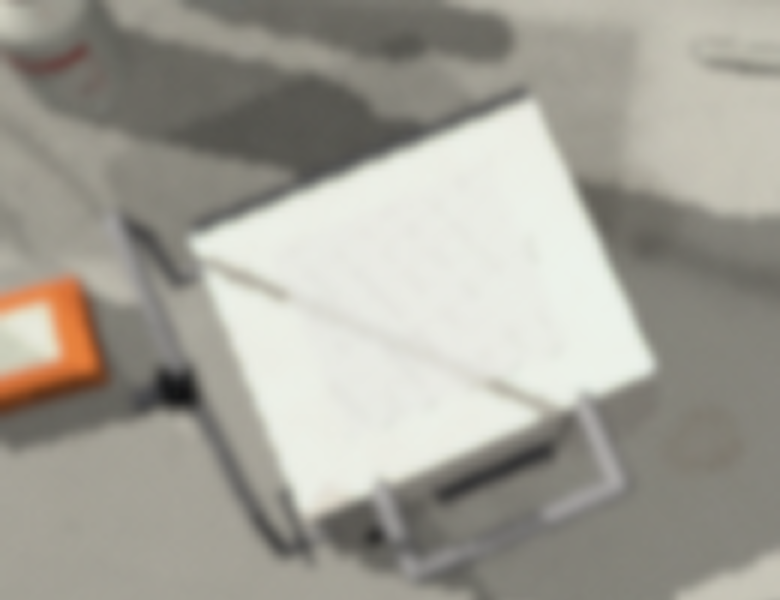

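View pics/f_scene.png

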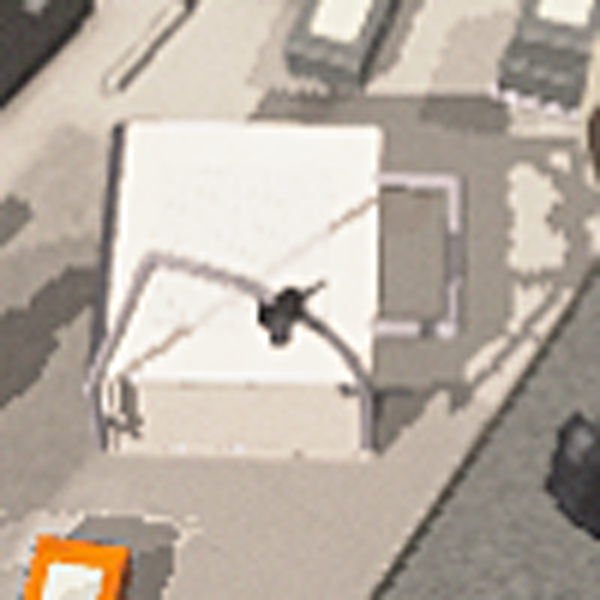

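Read off the crops: the clip body is at scene (237,242) with its pointer tip at (244.3,237.3). The bar's middle is at top (206.7,237.5), with its ends at (189,246) and (223,231).

```bash
cat >> h.py <<'E'
from scipy.spatial.transform import Rotation as Ro
def togo(p,Rt=None):
    s=r.get_state();R=np.array(s['tool_rot']);p0=np.array(s['tool_pos'])
    print('pos',p0.round(4),'y-dir deg',np.degrees(np.arctan2(R[1,1],R[0,1])).round(2),'z',R[:,2].round(3),'F',np.round(s['wrist_force'],1),'w',round(s['gripper_width'],3))
    print('shift mm',(R.T@(np.array(p)-p0)*1e3).round(1), '' if Rt is None else ('turn',Ro.from_matrix(R.T@Rt).as_rotvec().round(4)))
def down(yaw):
    c,s=np.cos(yaw),np.sin(yaw);return np.array([[-s,c,0],[c,s,0],[0,0,-1.]])
E
python3 - <<'E'
from h import *
hb=onz('top',[(206.7,237.5),(189.2,245.8),(223,231.2)],.098);print('bar',hb.round(3));b=hb[1]-hb[2];print('bar dir',np.degrees(np.arctan2(b[1],b[0])),np.linalg.norm(b))
for n in('top','scene'):
    z=np.load(n+'0.npz');u,v,X=cloud(n,z['im'],z['d'])
    a=np.array([.6075,.1845]);a/=np.hypot(*a)
    al=X[:,:2]@a;pe=X[:,:2]@[-a[1],a[0]]
    for zl,zh in((.1,.25),(.25,.4),(.4,.6)):
        o=(X[:,2]>zl)&(X[:,2]<zh)&(al>.4)&(al<.75)&(abs(pe)<.2)&(pe<.05);i=np.argsort(-pe*o-9*o)[:1]
        if o.any():print(n,zl,'closest perp',pe[o].max(),X[o][pe[o].argmax()])
togo((.35,.25,.25),down(np.radians(11.3)))
E
```

```text
bar [[0.437 0.35  0.098]
 [0.41  0.394 0.098]
 [0.458 0.308 0.098]]
bar dir 119.29961907700694 0.09917945019724386
top 0.1 closest perp -0.09145277268071383 [0.60041283 0.08677022 0.16515447]
top 0.25 closest perp -0.08920388855748276 [0.60427578 0.09029373 0.37302696]
top 0.4 closest perp -0.08010239600657715 [0.59920405 0.0982654  0.49310795]
scene 0.1 closest perp -0.08733966213381401 [0.60140186 0.09136921 0.10868133]
scene 0.25 closest perp -0.08841354835278514 [0.60014988 0.08986666 0.37433662]
scene 0.4 closest perp -0.07760450538491948 [0.59704314 0.10021967 0.49389389]
pos [0.2346 0.4972 0.2306] y-dir deg 64.74 z [-0.001 -0.001 -1.   ] F [ 0.7  0.6 -1.3] w 1.003
shift mm [-209.9 -174.4  -19.2] ('turn', array([-1.200e-03,  6.000e-04,  9.328e-01]))
```

Call:
jog_arm:
  commands:
    - [0,0,0,0,0,0.133]
    - [0,0,0,0,0,0.133]
    - [0,0,0,0,0,0.133]
    - [0,0,0,0,0,0.133]
    - [0,0,0,0,0,0.133]
    - [0,0,0,0,0,0.133]
    - [0,0,0,0,0,0.133]
    - [-44,11,-3,0,0,0]
    - [-44,11,-3,0,0,0]
    - [-44,11,-3,0,0,0]
    - [-44,11,-3,0,0,0]
    - [-44,10,-3,0,0,0]
    - [-44,10,-4,0,0,0]
  claw: 0
  squeeze: 40

```text
time_s: 1.4
tool_pos: [0.3498, 0.2495, 0.2501]
tool_rot: [[-0.198, 0.98, -0.0], [0.98, 0.198, -0.0], [-0.0, -0.0, -1.0]]
wrist_force: [0.5, 0.5, 0.8]
gripper_width: 1.002
gripper_force: 0.0
```

Call:
jog_arm:
  commands:
    - [-19,40,20,0,0,0]
    - [-19,40,20,0,0,0]
    - [-19,40,20,0,0,0]
    - [-19,40,20,0,0,0]
    - [-19,40,20,0,0,0]
    - [-19,40,20,0,0,0]
    - [0,0,30,0,0,0]
    - [0,0,30,0,0,0]
    - [0,0,0,0,0,0]

```text
time_s: 2.3
tool_pos: [0.605, 0.1859, 0.0649]
tool_rot: [[-0.197, 0.98, -0.008], [0.98, 0.197, -0.002], [-0.001, -0.008, -1.0]]
wrist_force: [-1.5, 0.7, -0.8]
gripper_width: 1.0
gripper_force: 0.0
```

```bash
python3 - <<'E'
from h import *
togo((.6075,.1845,0),down(np.radians(11.3)))
im,d=grab('top','top1');im2,d2=grab('scene','scene1')
a=cv2.resize(im[120:240,200:350],None,fx=4,fy=4);b=cv2.resize(im2[130:250,200:300],None,fx=4,fy=4)
cv2.imwrite('pics/c3.png',np.hstack([a[:,:400],b[:480]]))
E
```

```text
pos [0.605  0.1859 0.0649] y-dir deg 11.37 z [-0.008 -0.002 -1.   ] F [-1.5  0.7 -0.8] w 1.0
shift mm [-1.8  2.7 64.8] ('turn', array([-0.0084,  0.0008,  0.0013]))
```

View pics/c3.png

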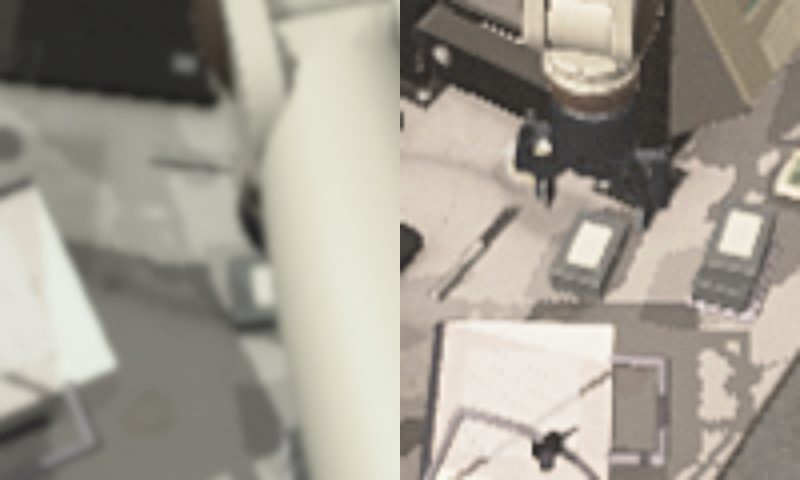

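The gripper straddles the loose case, with the fingers at c3 (545,190) and (650,210) and the case at (595,250). Nothing is touching yet, so I descend.

Call:
jog_arm:
  commands:
    - [-2,3,15,-0.008,0,0.001]
    - [0,0,15,0,0,0]
    - [0,0,15,0,0,0]
    - [0,0,13,0,0,0]
    - [0,0,5,0,0,0]
    - [0,0,0,0,0,0]
    - [0,0,0,0,0,0]

```text
time_s: 3.1
tool_pos: [0.6113, 0.1858, 0.0077]
tool_rot: [[-0.197, 0.98, 0.008], [0.98, 0.197, 0.002], [0.0, 0.008, -1.0]]
wrist_force: [1.1, 0.4, 0.1]
gripper_width: 0.997
gripper_force: 0.0
```

Call:
jog_arm:
  commands:
    - [0,0,0,0,0,0]
    - [0,0,0,0,0,0]

```text
time_s: 3.3
tool_pos: [0.6115, 0.1858, 0.008]
tool_rot: [[-0.197, 0.98, 0.009], [0.98, 0.197, 0.002], [0.0, 0.009, -1.0]]
wrist_force: [0.7, -0.9, -0.1]
gripper_width: 0.997
gripper_force: 0.0
```

Call:
jog_arm:
  commands:
    - [0,-4,3,0.009,0,0]
    - [0,0,4,0,0,0]
    - [0,0,0,0,0,0]
    - [0,0,0,0,0,0]

```text
time_s: 3.7
tool_pos: [0.607, 0.1849, -0.0]
tool_rot: [[-0.197, 0.98, -0.001], [0.98, 0.197, -0.0], [-0.0, -0.001, -1.0]]
wrist_force: [-0.2, 0.1, -0.6]
gripper_width: 1.0
gripper_force: 0.0
```

Call:
jog_arm:
  commands:
    - [0,0,0,0,0,0]
    - [0,0,0,0,0,0]
    - [0,0,0,0,0,0]
    - [0,0,0,0,0,0]
    - [0,0,0,0,0,0]
    - [0,0,0,0,0,0]
    - [0,0,0,0,0,0]
    - [0,0,0,0,0,0]
  claw: 1
  squeeze: 40

```text
time_s: 4.5
tool_pos: [0.6075, 0.185, 0.0007]
tool_rot: [[-0.197, 0.98, -0.0], [0.98, 0.197, 0.0], [0.0, -0.0, -1.0]]
wrist_force: [1.2, 0.5, 4.7]
gripper_width: 0.606
gripper_force: 43.3
```

Call:
jog_arm:
  commands:
    - [0,0,-10,0,0,0]
    - [0,0,-30,0,0,0]
    - [0,0,-40,0,0,0]
    - [0,0,-40,0,0,0]
    - [0,0,0,0,0,-0.061]
    - [0,0,0,0,0,0]
    - [0,0,0,0,0,0]

```text
time_s: 5.2
tool_pos: [0.6067, 0.1847, 0.1192]
tool_rot: [[-0.255, 0.967, -0.003], [0.967, 0.255, -0.001], [-0.0, -0.003, -1.0]]
wrist_force: [0.6, -0.4, -1.8]
gripper_width: 0.605
gripper_force: 42.7
```

```bash
python3 - <<'E'
from h import *
togo((.479,.124,.12),down(np.radians(14.8)))
E
```

```text
pos [0.6067 0.1847 0.1192] y-dir deg 14.75 z [-0.003 -0.001 -1.   ] F [ 0.6 -0.4 -1.8] w 0.605
shift mm [ -26.2 -138.9   -0.4] ('turn', array([-0.0031,  0.    , -0.0008]))
```

Call:
jog_arm:
  commands:
    - [-5,-28,0,0,0,0]
    - [-5,-28,0,0,0,0]
    - [-5,-28,0,0,0,0]
    - [-5,-28,0,0,0,0]
    - [-6,-27,0,0,0,0]
    - [0,0,20,0,0,0]
    - [0,0,15,0,0,0]
    - [0,0,0,0,0,0]
    - [0,0,0,0,0,0]
    - [0,0,0,0,0,0]

```text
time_s: 6.2
tool_pos: [0.48, 0.1244, 0.0857]
tool_rot: [[-0.256, 0.967, -0.001], [0.967, 0.256, -0.0], [0.0, -0.001, -1.0]]
wrist_force: [0.4, -0.0, -1.4]
gripper_width: 0.604
gripper_force: 42.8
```

```bash
python3 - <<'E'
from h import *
togo((.479,.124,.066),down(np.radians(14.8)))
im,d=grab('scene','scene2');im2,_=grab('top','top2')
a=cv2.resize(im[140:240,240:340],None,fx=4,fy=4,interpolation=2);b=cv2.resize(im2[190:290,240:340],None,fx=4,fy=4,interpolation=2)
cv2.imwrite('pics/c4.png',np.hstack([a,b]))
E
```

```text
pos [0.48   0.1244 0.0857] y-dir deg 14.84 z [-0.001 -0.    -1.   ] F [ 0.4 -0.  -1.4] w 0.604
shift mm [-0.1 -1.  19.7] ('turn', array([-0.001 , -0.0001,  0.0006]))
```

View pics/c4.png

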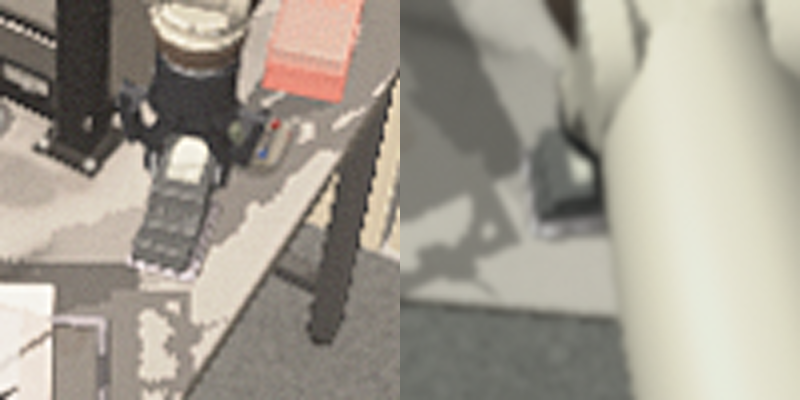

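The held case hangs square over the stack in the scene view, at c4 (180,190) above the rim at (165,265), with edges in line. Lowering now.

Call:
jog_arm:
  commands:
    - [0,-1,8,0,0,0]
    - [0,0,6,0,0,0]
    - [0,0,3,0,0,0]
    - [0,0,2,0,0,0]
    - [0,0,0,0,0,0]
    - [0,0,0,0,0,0]

```text
time_s: 6.9
tool_pos: [0.4786, 0.1239, 0.0665]
tool_rot: [[-0.256, 0.967, -0.001], [0.967, 0.256, -0.0], [0.0, -0.001, -1.0]]
wrist_force: [0.2, 0.6, -0.8]
gripper_width: 0.6
gripper_force: 42.8
```

Call:
jog_arm:
  commands:
    - [0,0,1,0,0,0]
    - [0,0,1,0,0,0]
    - [0,0,0,0,0,0]
    - [0,0,0,0,0,0]

```text
time_s: 7.3
tool_pos: [0.4787, 0.124, 0.0647]
tool_rot: [[-0.256, 0.967, -0.001], [0.967, 0.256, -0.0], [0.0, -0.001, -1.0]]
wrist_force: [-0.9, -0.8, 2.1]
gripper_width: 0.602
gripper_force: 43.2
```

Call:
jog_arm:
  commands:
    - [0,0,0,0,0,0]
    - [0,0,0,0,0,0]
    - [0,0,0,0,0,0]
    - [0,0,0,0,0,0]
    - [0,0,0,0,0,0]
  claw: 0.3

```text
time_s: 7.8
tool_pos: [0.4786, 0.1239, 0.0643]
tool_rot: [[-0.256, 0.967, -0.001], [0.967, 0.256, -0.0], [0.0, -0.001, -1.0]]
wrist_force: [-0.2, 0.3, 0.5]
gripper_width: 0.701
gripper_force: 0.0
```

Call:
jog_arm:
  commands:
    - [0,0,0,0,0,0]
    - [0,0,0,0,0,0]
    - [0,0,0,0,0,0]
    - [0,0,-10,0,0,0]
    - [0,0,-20,0,0,0]
    - [0,0,-40,0,0,0]
    - [0,0,-40,0,0,0]
    - [0,0,-40,0,0,0]
    - [0,0,0,0,0,0]
  claw: 0

```text
time_s: 8.7
tool_pos: [0.4803, 0.1244, 0.2209]
tool_rot: [[-0.256, 0.967, 0.007], [0.967, 0.256, 0.002], [-0.0, 0.008, -1.0]]
wrist_force: [-0.1, 0.7, 0.0]
gripper_width: 1.002
gripper_force: 0.0
```

```bash
cat >> h.py <<'E'
PHI=np.radians(29.8);EX=np.array([np.cos(PHI),np.sin(PHI),0]);EY=np.array([-EX[1],EX[0],0]);EZ=np.array([0,0,1.])
HB=np.array([.4365,.350,.096]);HI=HB+.195*EX
def onplane(n,uv,yo):
    p,f=par(n);R=np.array(p['R']);t=np.array(p['t']);d=rays(n,uv)@R;c=-R.T@t
    P=c+d*(((HI+yo*EY-c)@EY)/(d@EY))[:,None];q=P-HI
    return np.c_[-q@EX,q[:,2],np.hypot(q@EX,q[:,2]),np.arctan2(q[:,2],-q@EX)]
E
python3 - <<'E'
from h import *
print('clip tip',onplane('scene',[(244.3,237.3),(243.5,238)],.104).round(3))
print('clip body',onplane('scene',[(237.2,242)],.104).round(3))
print('top body',onplane('top',[(149.2,214.7)],.104).round(3))
print('needle',onplane('scene',[(190+340/6,190+388/6)],.092).round(3))
for n in('scene','top'):
    im,d=grab(n,n+'3');face(n,im,d,(.479,.124),.080,.12,.094)
im=cv2.imread('pics/scene3.png');b=cv2.resize(im[150:270,200:320],None,fx=5,fy=5,interpolation=2)
cv2.imwrite('pics/c5.png',b)
E
```

```text
clip tip [[0.128 0.124 0.178 0.77 ]
 [0.126 0.12  0.174 0.764]]
clip body [[0.106 0.097 0.144 0.742]]
top body [[0.132 0.178 0.221 0.932]]
needle [[0.134 0.003 0.134 0.023]]
scene n 283 ctr 473.6 127.8 size 54.0 94.7 long dir deg 104.7 meanz 0.0931 centroid [474.2 127.9]
top n 366 ctr 469.5 137.4 size 53.7 55.3 long dir deg 14.5 meanz 0.0933 centroid [468.9 138.4]
```

View pics/c5.png

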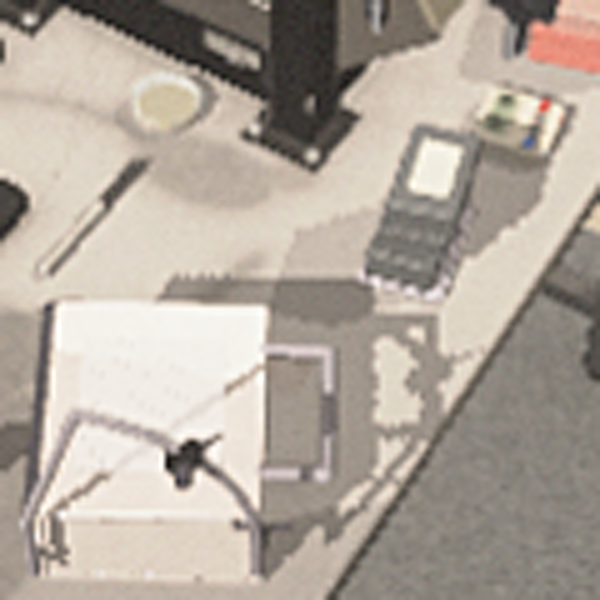

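The three cases are stacked, but the top face measures about 5 mm off towards −x. I'll check this against the lower cases' visible end faces, band by height.

```bash
python3 - <<'E'
from h import *
a=np.radians(14.8);U=np.array([np.cos(a),np.sin(a)]);V=np.array([-U[1],U[0]])
for tag,n in(('scene3','scene'),('scene0','scene'),('top3','top'),('top0','top')):
    z=np.load(tag+'.npz');u,v,X=cloud(n,z['im'],z['d'])
    k=np.hypot(X[:,0]-.479,X[:,1]-.124)<.075
    X=X[k];a_=X[:,:2]@U-.4948;b=X[:,:2]@V
    b=b-(.479*V[0]+.124*V[1])
    for zl in(.012,.025,.035,.045,.055,.065,.075,.085):
        m=(X[:,2]>zl)&(X[:,2]<zl+.010)&(abs(a_)<.045)&(b>-.07)
        if m.sum()>8: print(tag,zl,m.sum(),'u',np.percentile(a_[m]*1e3,[3,97]).round(1),'v',np.percentile(b[m]*1e3,[3,97]).round(1))
E
```

```text
scene3 0.012 30 u [-28.6  32.5] v [-10.  50.]
scene3 0.025 27 u [-14.6  33.9] v [26.8 46.5]
scene3 0.035 29 u [-20.7  26.5] v [35.9 47.1]
scene3 0.045 22 u [-22.2  24.5] v [35.6 43.6]
scene3 0.055 32 u [-18.3  29.1] v [13.7 44.2]
scene3 0.065 29 u [-28.4  28.1] v [ 0.9 44.3]
scene3 0.075 24 u [-28.8  20.1] v [-33.9  44.7]
scene3 0.085 177 u [-27.9  22. ] v [-41.8  42.2]
scene0 0.012 29 u [-18.5  31.8] v [24.  51.1]
scene0 0.025 32 u [-16.6  34. ] v [27.3 46.7]
scene0 0.035 22 u [-14.4  31.6] v [35.4 46.3]
scene0 0.045 29 u [-23.4  27.1] v [-27.9  44.2]
scene0 0.055 162 u [-22.2  27.1] v [-40.4  41.1]
scene0 0.065 93 u [-20.2  27.2] v [-37.1  39.2]
top3 0.012 21 u [-26.8  16.5] v [-16.1  48. ]
top3 0.025 19 u [-16.8  22.8] v [40.4 44.1]
top3 0.035 17 u [-24.2  28.3] v [-6.9 43.3]
top3 0.065 12 u [-29.6 -14.7] v [-3.5 41. ]
top3 0.075 17 u [-31.3   6.4] v [-8.2 41.3]
top3 0.085 244 u [-29.3  21. ] v [-8.6 40.4]
top0 0.012 29 u [-29.1  23.2] v [-40.4  48.4]
top0 0.025 25 u [-22.   25.5] v [-26.6  44.8]
top0 0.035 22 u [-23.9  29.2] v [-35.8  42.9]
top0 0.045 25 u [-24.9  20. ] v [-39.1  40.8]
top0 0.055 364 u [-24.   26.4] v [-41.3  39.3]
top0 0.065 196 u [-23.1  22.5] v [-37.6  36.8]
```

```bash
python3 - <<'E'
from h import *
a=np.radians(14.8);U=np.array([np.cos(a),np.sin(a)]);V=np.array([-U[1],U[0]])
for n in('scene','top'):
    z=np.load(n+'2.npz');u,v,X=cloud(n,z['im'],z['d'])
    a_=X[:,:2]@U-.4948;b=X[:,:2]@V-(.479*V[0]+.124*V[1])
    for zl in(.035,.045,.085,.095,.105):
        m=(X[:,2]>zl)&(X[:,2]<zl+.010)&(abs(a_)<.045)&(b>.015)&(b<.06)
        if m.sum()>5: print(n,zl,m.sum(),'u',np.percentile(a_[m]*1e3,[3,97]).round(1),'v',np.percentile(b[m]*1e3,[3,97]).round(1))
togo((.4795,.1241,.068),down(a))
E
```

```text
scene 0.035 25 u [-22.8  32.3] v [18.6 46.2]
scene 0.045 21 u [-20.8  26.1] v [37.6 44.9]
scene 0.085 23 u [-25.   24.8] v [29.3 43.2]
scene 0.095 22 u [-26.6  19.2] v [33.1 42.8]
scene 0.105 58 u [-27.   21.8] v [16.9 43.7]
top 0.035 15 u [-23.6  26.3] v [20.4 44.2]
top 0.045 9 u [-24.   15.4] v [17.4 40.6]
top 0.085 9 u [-27.5  -4.4] v [17.6 40.9]
top 0.095 13 u [-28.2  11.4] v [16.2 41.5]
top 0.105 80 u [-27.5  22. ] v [16.9 41. ]
pos [0.4792 0.1241 0.2158] y-dir deg 14.84 z [ 0.001  0.    -1.   ] F [ 0.6 -0.1  0.1] w 1.002
shift mm [-1.000e-01  0.000e+00  1.478e+02] ('turn', array([ 0.0014, -0.0001,  0.0007]))
```

Even when held, the case sat about 4 mm to −u of the TCP in camera terms, so this is a grasp-centre bias. The mend is to regrasp, lift slightly, shift +5.5 mm along tool y and set down again.

Call:
jog_arm:
  commands:
    - [0,0,40,0,0,0]
    - [0,0,40,0,0,0]
    - [0,0,30,0,0,0]
    - [0,0,20,0,0,0]
    - [0,0,15,0,0,0]
    - [0,0,3,0,0,0]
    - [0,0,0,0,0,0]
    - [0,0,0,0,0,0]
    - [0,0,0,0,0,0]

```text
time_s: 9.7
tool_pos: [0.4792, 0.1241, 0.0675]
tool_rot: [[-0.256, 0.967, 0.001], [0.967, 0.256, 0.0], [0.0, 0.001, -1.0]]
wrist_force: [0.4, 0.9, 0.5]
gripper_width: 0.999
gripper_force: 0.0
```

Call:
jog_arm:
  commands:
    - [0,0,0,0,0,0]
    - [0,0,0,0,0,0]
    - [0,0,0,0,0,0]
    - [0,0,0,0,0,0]
    - [0,0,0,0,0,0]
    - [0,0,0,0,0,0]
    - [0,0,0,0,0,0]
  claw: 1
  squeeze: 30

```text
time_s: 10.4
tool_pos: [0.4788, 0.124, 0.0669]
tool_rot: [[-0.256, 0.967, -0.0], [0.967, 0.256, -0.0], [0.0, -0.0, -1.0]]
wrist_force: [-1.5, -0.8, 6.0]
gripper_width: 0.603
gripper_force: 32.8
```

Call:
jog_arm:
  commands:
    - [0,0,-3,0,0,0]
    - [0,0,-3,0,0,0]
    - [0,3,0,0,0,0]
    - [0,2.5,0,0,0,0]
    - [0,0,0,0,0,0]
    - [0,0,0,0,0,0]
    - [0,0,0,0,0,0]

```text
time_s: 11.1
tool_pos: [0.4838, 0.1253, 0.0722]
tool_rot: [[-0.256, 0.967, -0.001], [0.967, 0.256, -0.0], [0.0, -0.001, -1.0]]
wrist_force: [0.3, 0.6, -1.7]
gripper_width: 0.607
gripper_force: 32.1
```

```bash
cat >> h.py <<'E'
def band(n,tag,bands):
    a=np.radians(14.8);U=np.array([np.cos(a),np.sin(a)]);V=np.array([-U[1],U[0]])
    im,d=grab(n,tag);u,v,X=cloud(n,im,d)
    a_=X[:,:2]@U-.4948;b=X[:,:2]@V-(.479*V[0]+.124*V[1])
    for zl,zh in bands:
        m=(X[:,2]>zl)&(X[:,2]<zh)&(abs(a_)<.045)&(b>-.06)&(b<.06)
        if m.sum()>5: print(n,zl,m.sum(),'u',np.percentile(a_[m]*1e3,[3,97]).round(1),'v',np.percentile(b[m]*1e3,[3,97]).round(1))
E
python3 - <<'E'
from h import *
for n in('scene','top'):band(n,n+'4',[(.035,.045),(.045,.055),(.075,.085),(.085,.095),(.085,.11)])
togo((.479,.124,.066))
E
```

```text
scene 0.035 23 u [-20.4  29.4] v [26.3 44.9]
scene 0.045 31 u [-23.6  26.8] v [ 7.1 44.5]
scene 0.075 35 u [-29.1  31.7] v [ 3.3 44.3]
scene 0.085 44 u [-30.5  39.9] v [ 1.5 43.1]
scene 0.085 264 u [-30.2  33.2] v [-26.4  42.4]
top 0.035 16 u [-24.3  16.1] v [ 4.5 43.9]
top 0.045 15 u [-24.8  19.8] v [ 7.7 40.7]
top 0.075 15 u [-27.4  24.3] v [ 7.9 41.5]
top 0.085 23 u [-27.2  23.4] v [11.7 41.5]
top 0.085 179 u [-24.2  24.2] v [12.9 41.1]
pos [0.4838 0.1253 0.0723] y-dir deg 14.84 z [-0.001 -0.    -1.   ] F [ 0.1 -0.2 -1.1] w 0.602
shift mm [-0.  -5.   6.3]
```

Call:
jog_arm:
  commands:
    - [0,0.5,2,0,0,0]
    - [0,0,2,0,0,0]
    - [0,0,1,0,0,0]
    - [0,0,0.5,0,0,0]
    - [0,0,0,0,0,0]
    - [0,0,0,0,0,0]

```text
time_s: 11.8
tool_pos: [0.4844, 0.1255, 0.0669]
tool_rot: [[-0.256, 0.967, -0.001], [0.967, 0.256, -0.0], [0.0, -0.001, -1.0]]
wrist_force: [0.6, -0.5, -1.4]
gripper_width: 0.602
gripper_force: 32.1
```

Call:
jog_arm:
  commands:
    - [0,0,0,0,0,0]
    - [0,0,0,0,0,0]
    - [0,0,0,0,0,0]
    - [0,0,0,0,0,0]
    - [0,0,0,0,0,0]
  claw: 0.3

```text
time_s: 12.3
tool_pos: [0.4844, 0.1255, 0.0669]
tool_rot: [[-0.256, 0.967, -0.001], [0.967, 0.256, -0.0], [0.0, -0.001, -1.0]]
wrist_force: [0.4, -0.7, -0.6]
gripper_width: 0.703
gripper_force: 0.0
```

Call:
jog_arm:
  commands:
    - [0,0,0,0,0,0]
    - [0,0,0,0,0,0]
    - [0,0,0,0,0,0]
    - [0,0,-10,0,0,0]
    - [0,0,-20,0,0,0]
    - [0,0,-40,0,0,0]
    - [0,0,-40,0,0,0]
    - [30,-30,-30,0,0,0]
    - [40,-30,0,0,0,0]
    - [40,-30,0,0,0,0]
    - [40,-30,0,0,0,0]
    - [0,0,0,0,0,0]
  claw: 0

```text
time_s: 13.5
tool_pos: [0.3279, 0.2417, 0.2073]
tool_rot: [[-0.262, 0.965, -0.0], [0.965, 0.262, 0.002], [0.002, 0.0, -1.0]]
wrist_force: [1.0, 0.5, -0.1]
gripper_width: 1.003
gripper_force: 0.0
```

```bash
python3 - <<'E'
from h import *
for n in('scene','top'):
    band(n,n+'5',[(.045,.055),(.075,.085),(.085,.105)])
    z=np.load(n+'5.npz');face(n,z['im'],z['d'],(.479,.124),.080,.12,.094)
s=r.get_state();print(s['time_s'],np.round(s['joint_positions'],3))
# plan for grasp: tool z pitch p below horizontal along EX, tool y in EX/EZ plane
for sg in(1,-1):
  for p in(40,):
    q=np.radians(p);zt=np.cos(q)*EX-np.sin(q)*EZ;yt=sg*(np.sin(q)*EX+np.cos(q)*EZ);xt=np.cross(yt,zt)
    Rt=np.c_[xt,yt,zt];togo(HB-.10*zt,Rt)
E
```

```text
scene 0.045 27 u [-23.7  26.7] v [ 6.4 43.9]
scene 0.075 27 u [-22.3  27.3] v [12.  44.6]
scene 0.085 262 u [-20.9  27.8] v [-38.2  42.4]
scene n 274 ctr 480.0 130.3 size 52.3 95.3 long dir deg 104.8 meanz 0.0934 centroid [480.4 131. ]
top 0.045 12 u [-24.9 -22.9] v [-36.6  16.3]
top 0.075 17 u [-25.3 -22.4] v [-39.2  20. ]
top 0.085 527 u [-23.   26.4] v [-39.9  33.4]
top n 536 ctr 479.1 122.0 size 56.2 80.9 long dir deg 104.3 meanz 0.0937 centroid [481.  120.8]
13.6 [ 0.627 -0.258 -0.192  1.636  0.     1.936]
pos [0.3308 0.2398 0.2068] y-dir deg 15.02 z [ 0.     0.001 -1.   ] F [0.5 0.1 0.3] w 0.994
shift mm [59.5 56.5 46.6] ('turn', array([-0.8671,  0.1121, -0.2414]))
pos [0.3308 0.2398 0.2068] y-dir deg 15.02 z [ 0.     0.001 -1.   ] F [0.5 0.1 0.3] w 0.994
shift mm [59.5 56.5 46.6] ('turn', array([0.1586, 1.2263, 2.6318]))
```

The stack is now aligned to about 1 mm. Next, turn the tool to the flap approach pose, 40° below horizontal and in line with the hinge.

Call:
jog_arm:
  commands:
    - [0,0,0,-0.124,0.016,-0.0345]
    - [0,0,0,-0.124,0.016,-0.0345]
    - [0,0,0,-0.124,0.016,-0.0345]
    - [0,0,0,-0.124,0.016,-0.0345]
    - [0,0,0,-0.124,0.016,-0.0345]
    - [0,0,0,-0.124,0.016,-0.0345]
    - [0,0,0,-0.124,0.016,-0.0345]
    - [0,0,0,0,0,0]
    - [0,0,0,0,0,0]
  claw: 0.35

```text
time_s: 14.5
tool_pos: [0.39, 0.301, 0.2228]
tool_rot: [[-0.476, 0.616, 0.627], [0.879, 0.35, 0.324], [-0.02, 0.705, -0.708]]
wrist_force: [0.6, -0.8, 0.2]
gripper_width: 0.651
gripper_force: 0.0
```

```bash
cat >> h.py <<'E'
def tr(p):
    q=np.radians(p);zt=np.cos(q)*EX-np.sin(q)*EZ;yt=np.sin(q)*EX+np.cos(q)*EZ
    return np.c_[np.cross(yt,zt),yt,zt]
E
python3 - <<'E'
from h import *
for n,t in(('top','top0'),('scene','scene0')):
    z=np.load(t+'.npz');u,v,X=cloud(n,z['im'],z['d']);q=X-HB
    m=(abs(q@EX)<.015)&(abs(q@EY)<.045)&(q[:,2]>-.03)&(q[:,2]<.03)
    print(n,m.sum(),np.median(X[m],0).round(4),'ex',np.percentile(q[m]@EX,[10,50,90]).round(4),'z',np.percentile(X[m,2],[10,50,90]).round(4))
print(np.round(r.get_state()['joint_positions'],3))
R=tr(40);togo(HB-.13*R[:,2],R)
E
```

```text
top 125 [0.4349 0.349  0.1   ] ex [-0.0056 -0.002   0.0025] z [0.0959 0.1    0.1031]
scene 60 [0.4372 0.3534 0.1009] ex [-0.0018  0.0017  0.0051] z [0.0973 0.1009 0.1061]
[ 0.779 -0.846 -0.74   0.916 -0.212  1.76 ]
pos [0.39   0.301  0.2228] y-dir deg 29.59 z [ 0.627  0.324 -0.708] F [ 0.6 -0.8  0.2] w 0.651
shift mm [ 19.5 -55.3   5.4] ('turn', array([-0.0896,  0.0308, -0.0012]))
```

```bash
python3 - <<'E'
from h import *
R=tr(52);togo(HB-.07*R[:,2],R)
E
```

```text
pos [0.39   0.301  0.2228] y-dir deg 29.59 z [ 0.627  0.324 -0.708] F [ 0.6 -0.8  0.2] w 0.651
shift mm [ 21.3 -35.3  65.4] ('turn', array([ 0.1198,  0.0305, -0.0044]))
```

Call:
jog_arm:
  commands:
    - [0,0,0,0.12,0.03,-0.004]
    - [5,-9,12,0,0,0]
    - [5,-9,12,0,0,0]
    - [5,-9,12,0,0,0]
    - [5,-9,12,0,0,0]
    - [0,0,0,0,0,0]
    - [0,0,0,0,0,0]

```text
time_s: 15.2
tool_pos: [0.3804, 0.3203, 0.1629]
tool_rot: [[-0.499, 0.682, 0.535], [0.867, 0.392, 0.308], [0.0, 0.617, -0.787]]
wrist_force: [-0.6, 0.0, 0.6]
gripper_width: 0.651
gripper_force: 0.0
```

```bash
python3 - <<'E'
from h import *
R=tr(52);togo(HB-.07*R[:,2],R);togo(HB+.019*R[:,2],R)
print(np.round(r.get_state()['joint_positions'],3))
E
```

```text
pos [0.3804 0.3203 0.1629] y-dir deg 29.91 z [ 0.535  0.308 -0.787] F [-0.6  0.   0.6] w 0.651
shift mm [-2.1  8.8 21.8] ('turn', array([ 0.002 , -0.0015,  0.0015]))
pos [0.3804 0.3203 0.1629] y-dir deg 29.91 z [ 0.535  0.308 -0.787] F [-0.6  0.   0.6] w 0.651
shift mm [ -2.2   8.6 110.8] ('turn', array([ 0.002 , -0.0015,  0.0015]))
[ 0.795 -0.731 -0.744  0.911 -0.167  1.788]
```

Call:
jog_arm:
  commands:
    - [-2,6,20,0,0,0]
    - [0,6,20,0,0,0]
    - [0,0,20,0,0,0]
    - [0,0,20,0,0,0]
    - [0,0,15,0,0,0]
    - [0,0,10,0,0,0]
    - [0,0,5,0,0,0]
    - [0,0,0,0,0,0]
    - [0,0,0,0,0,0]

```text
time_s: 16.1
tool_pos: [0.449, 0.3571, 0.0849]
tool_rot: [[-0.498, 0.682, 0.536], [0.867, 0.391, 0.308], [0.001, 0.618, -0.786]]
wrist_force: [-0.2, -0.4, 0.5]
gripper_width: 0.648
gripper_force: 0.0
```

```bash
python3 - <<'E'
from h import *
R=tr(52);togo(HB+.019*R[:,2],R)
im,d=grab('scene','scene6');im2,_=grab('top','top6')
a=cv2.resize(im[190:290,190:290],None,fx=4,fy=4,interpolation=2);b=cv2.resize(im2[170:270,140:240],None,fx=4,fy=4,interpolation=2)
cv2.imwrite('pics/c6.png',np.hstack([a,b]))
E
```

```text
pos [0.449  0.3571 0.0849] y-dir deg 29.85 z [ 0.536  0.308 -0.786] F [-0.2 -0.4  0.5] w 0.648
shift mm [ 0.  -4.5  1.4] ('turn', array([ 0.0028, -0.0013,  0.0007]))
```

View pics/c6.png

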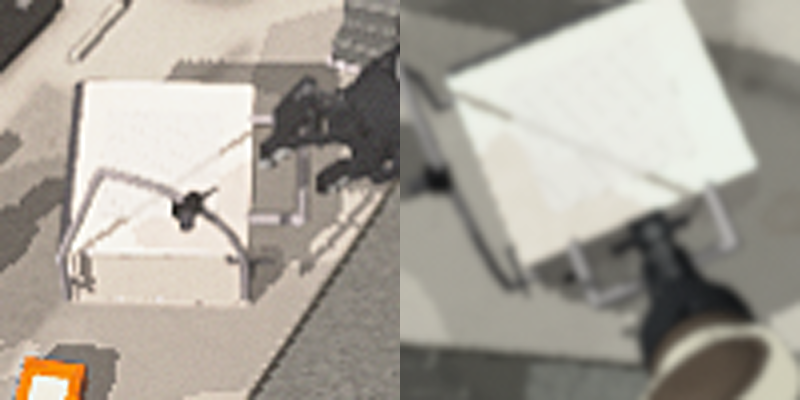

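The scene crop shows the upper finger inside the gap at (285,125) and the lower finger outside the bar at (335,180), so the bar is straddled near its middle. Closing now.

Call:
jog_arm:
  commands:
    - [0,0,0,0,0,0]
    - [0,0,0,0,0,0]
    - [0,0,0,0,0,0]
    - [0,0,0,0,0,0]
    - [0,0,0,0,0,0]
    - [0,0,0,0,0,0]
    - [0,0,0,0,0,0]
    - [0,0,0,0,0,0]
    - [0,0,0,0,0,0]
    - [0,0,0,0,0,0]
  claw: 1
  squeeze: 50

```text
time_s: 17.2
tool_pos: [0.4476, 0.3562, 0.0826]
tool_rot: [[-0.499, 0.684, 0.532], [0.867, 0.394, 0.306], [-0.0, 0.614, -0.789]]
wrist_force: [-13.5, -7.2, 5.0]
gripper_width: 0.093
gripper_force: 48.9
```

Call:
jog_arm:
  commands:
    - [0,2.6,-3.8,0.025,0,0]
    - [0,5.3,-7.5,0.05,0,0]
    - [0,5.3,-7.5,0.05,0,0]
    - [0,5.3,-7.5,0.05,0,0]
    - [0,5.3,-7.5,0.05,0,0]
    - [0,2.6,-3.8,0.025,0,0]
    - [0,0,0,0,0,0]
    - [0,0,0,0,0,0]

```text
time_s: 18.0
tool_pos: [0.4496, 0.3574, 0.1286]
tool_rot: [[-0.498, 0.795, 0.346], [0.867, 0.457, 0.199], [0.0, 0.399, -0.917]]
wrist_force: [-8.3, -3.9, 1.8]
gripper_width: 0.097
gripper_force: 50.5
```

```bash
cat >> h.py <<'E'
def flap():
    s=r.get_state();R=np.array(s['tool_rot']);b=np.array(s['tool_pos'])-.019*R[:,2];q=b-HI
    print('t',s['time_s'],'flap est',np.arctan2(q[2],-q@EX).round(4),'rad',np.hypot(q[2],q@EX).round(4),'y',(q@EY).round(4),'pitch',np.arctan2(-R[2,2],R[:,2]@EX).round(4),'F',np.round(s['wrist_force'],1),'M',np.round(s['moment'],2),'j',np.round(s['joint_positions'],2))
E
python3 - <<'E'
from h import *
flap()
E
```

```text
t 18.0 flap est 0.2604 rad 0.1941 y -0.0001 pitch 1.16 F [-8.3 -3.9  1.8] M [-0.87  1.67 -0.01] j [ 0.71 -0.27 -0.42  1.02 -0.07  1.74]
```

Call:
jog_arm:
  commands:
    - [0,2.6,-3.8,0.025,0,0]
    - [0,5.3,-7.5,0.05,0,0]
    - [0,5.3,-7.5,0.05,0,0]
    - [0,5.3,-7.5,0.05,0,0]
    - [0,5.3,-7.5,0.05,0,0]
    - [0,5.3,-7.5,0.05,0,0]
    - [0,5.3,-7.5,0.05,0,0]
    - [0,5.3,-7.5,0.05,0,0]
    - [0,2.6,-3.8,0.025,0,0]
    - [0,0,0,0,0,0]
    - [0,0,0,0,0,0]
    - [0,0,0,0,0,0]

```text
time_s: 19.2
tool_pos: [0.4736, 0.371, 0.1977]
tool_rot: [[-0.498, 0.867, 0.012], [0.867, 0.498, 0.007], [0.0, 0.013, -1.0]]
wrist_force: [-4.1, -2.8, 2.5]
gripper_width: 0.097
gripper_force: 50.8
```

```bash
python3 - <<'E'
from h import *
flap()
for n in('scene','top'):
    im,d=grab(n,n+'7')
    if n=='scene':
        for row in range(228,254):print(row,' '.join('%3d'%x for x in im[row,226:262].max(1)))
E
```

```text
t 19.2 flap est 0.6691 rad 0.1946 y -0.0002 pitch 1.5574 F [-4.1 -2.8  2.5] M [-0.58  0.81 -0.08] j [ 0.67  0.19  0.22  1.59 -0.    1.71]
228 219 224 231 214 216 219 218 221 220 189 141 167 237 247 240 193 209 211 203 176 154 163 147 161 179 222 189 150 153 151 150 152 153 151 154 159
229 220 228 240 230 230 222 218 223 220 178 139 142 193 252 248 232 186 165 157 151 140 167 164 163 184 229 182 142 159 156 155 158 157 154 156 158
230 221 227 243 241 231 219 219 224 218 198 214 144 171 241 253 250 166 133 156 164 170 165 161 162 183 219 169 145 157 158 157 157 156 151 153 151
231 221 226 234 229 219 218 221 219 218 229 249 137 146 171 239 253 180 136 165 167 165 168 163 159 180 205 151 135 157 159 153 157 157 158 154 153
232 221 219 219 220 218 215 218 232 229 243 247 209 139 139 197 255 167 136 167 165 164 166 163 158 167 211 148 134 159 159 155 157 158 156 157 154
233 229 226 222 222 227 227 236 242 239 244 245 248 212 137 205 255 157 149 168 165 163 167 168 154 153 211 141 134 153 155 158 156 156 155 155 153
234 186 192 219 238 245 244 244 242 241 242 242 247 243 135 178 227 158 16
[... 2185 characters left out ...]
 170 168 171 169 164 167 170 166 170 165 172 181 148 117 142 237 235  96 154 158 156 154 154 150 152 150 155
250 206 202 207 196 165 170 165 163 163 167 163 168 165 165 162 166 166 166 165 165 162 157 139 132 216 236 125 159 154 151 146 155 153 153 150 153
251 173 178 200 188 153 156 155 153 156 155 156 155 159 156 159 163 158 160 162 159 155 158 150 136 163 195 127 138 139 132 128 140 139 137 136 136
252 233 234 238 236 231 230 230 232 227 228 226 225 204 203 198 194 191 186 180 181 176 166 163 144 117 133 109 129 125 120 121 126 126 124 124 121
253 235 240 239 239 241 241 244 244 244 244 243 245 243 240 241 240 242 245 245 245 245 246 239 191 132 106 123 127 127 126 132 127 127 127 127 129
```

```bash
python3 - <<'E'
from h import *
def P(th,y,rad=.17): return HI+y*EY+rad*(-np.cos(th)*EX+np.sin(th)*EZ)
for n in('scene','top'):
    for th in(.60,.669,.72,.76,.80,.84):print(n,th,'needle',proj(n,P(th,.092))[0].round(1),proj(n,P(th,.092,.13))[0].round(1),'clip',proj(n,P(th,.104))[0].round(1),'body',proj(n,P(th,.104,.15))[0].round(1))
im=np.load('scene0.npz')['im']
for row in range(232,246):print(row,' '.join('%3d'%x for x in im[row,230:254].max(1)))
im=np.load('top7.npz')['im']
print('top')
for row in range(200,228):print(row,' '.join('%3d'%x for x in im[row,138:172].max(1)))
E
```

```text
scene 0.6 needle [248.5 239.2] [238.  242.9] clip [248.4 242.4] body [243.1 244.3]
scene 0.669 needle [246.2 237.4] [236.3 241.6] clip [246.1 240.7] body [241.1 242.8]
scene 0.72 needle [244.4 236.2] [234.9 240.7] clip [244.3 239.5] body [239.4 241.7]
scene 0.76 needle [242.9 235.3] [233.7 240. ] clip [242.7 238.6] body [238.1 240.9]
scene 0.8 needle [241.3 234.4] [232.5 239.3] clip [241.2 237.7] body [236.7 240.1]
scene 0.84 needle [239.6 233.5] [231.2 238.6] clip [239.5 236.8] body [235.2 239.4]
top 0.6 needle [161.4 224.6] [158.5 215.7] clip [157.  226.5] body [155.6 222. ]
top 0.669 needle [159.8 221.2] [157.2 213.1] clip [155.3 223.1] body [154.1 219. ]
top 0.72 needle [158.5 218.6] [156.3 211.2] clip [154.  220.5] body [152.9 216.7]
top 0.76 needle [157.5 216.4] [155.5 209.6] clip [153.  218.4] body [152.  214.8]
top 0.8 needle [156.4 214.2] [154.7 207.9] clip [151.9 216.2] body [151.1 212.9]
top 0.84 needle [155.3 212. ] [153.9 206.2] clip [150.8 213.9] body [150.2 211. ]
232 240 242 240 243 243 243 242 239 232 232 236 241 244 244 243 245 245 245 245 245 246 249 252 131
233 24
[... 4517 characters left out ...]

223 159 160 161 160 160 161 161 160 160 159 158 157 159 160 158 147 124  98  90 106 127 136 144 155 159 161 165 179 196 194 161 122 118 130
224 160 159 160 160 161 161 161 160 159 159 157 158 159 160 159 155 140 115  93  96 120 142 153 159 161 160 163 170 187 195 175 134 115 125
225 159 160 160 160 160 160 161 160 160 159 158 158 159 161 160 158 149 128 102  89 108 137 153 159 161 161 162 164 175 191 188 154 121 121
226 159 159 160 160 160 160 160 161 161 159 158 158 161 160 162 160 155 139 111  89  95 123 146 157 160 160 159 161 167 186 196 173 133 120
227 159 159 160 160 160 160 160 160 160 159 159 159 160 161 161 160 157 147 126  97  87 109 137 154 160 160 160 159 165 183 199 188 147 120
```

Call:
jog_arm:
  commands:
    - [0,2.6,-3.8,0.025,0,0]
    - [0,5.3,-7.5,0.05,0,0]
    - [0,5.3,-7.5,0.05,0,0]
    - [0,0,0,0,0,0]
    - [0,0,0,0,0,0]
    - [0,0,0,0,0,0]

```text
time_s: 19.9
tool_pos: [0.4857, 0.3779, 0.2162]
tool_rot: [[-0.498, 0.862, -0.096], [0.867, 0.495, -0.055], [0.0, -0.111, -0.994]]
wrist_force: [-3.4, -2.2, 2.6]
gripper_width: 0.088
gripper_force: 51.4
```

```bash
cat >> h.py <<'E'
def tri(a,b):
    A=[];B=[]
    for n,uv in(('scene',a),('top',b)):
        p,f=par(n);R=np.array(p['R']);t=np.array(p['t']);x,y,_=rays(n,[uv])[0]
        for k,s in((0,x),(1,y)):
            A.append(R[k]-s*R[2]);B.append(s*t[2]-t[k])
    X,res,_,_=np.linalg.lstsq(np.array(A),np.array(B),rcond=None);q=X-HI
    print('tri y',(q@EY).round(4),'r',np.hypot(q@EX,q[2]).round(4),'ang',np.arctan2(q[2],-q@EX).round(4),'res mm',np.sqrt(res)*1e3*1.4)
E
python3 - <<'E'
from h import *
flap()
tri((237,240.8),(148.5,214.3));tri((236.8,241.3),(147.8,214.5))
im,d=grab('scene','scene8')
for row in range(226,247):print(row,' '.join('%3d'%x for x in im[row,226:252].max(1)))
im,d=grab('top','top8');print('top')
for row in range(200,224):print(row,' '.join('%3d'%x for x in im[row,142:168].max(1)))
E
```

```text
t 19.9 flap est 0.7954 rad 0.1948 y -0.0002 pitch 1.682 F [-3.4 -2.2  2.6] M [-0.6   0.61 -0.  ] j [0.65 0.37 0.47 1.79 0.01 1.7 ]
tri y 0.1105 r 0.1555 ang 0.8164 res mm [1.46171443]
tri y 0.1123 r 0.1551 ang 0.8176 res mm [1.70234831]
226 222 217 237 237 228 227 227 245 240 242 240 220 200 173 153 153 143 156 151 156 152 148 155 152 161 200
227 211 221 237 222 216 224 174 232 246 242 244 239 189 137 145 168 168 166 167 163 161 166 164 164 178 211
228 227 229 222 214 218 205 137 164 232 245 245 246 179 137 168 169 164 162 164 160 157 160 160 158 180 220
229 229 228 226 215 216 194 136 127 190 248 245 243 167 137 164 162 162 166 160 164 166 163 163 161 183 225
230 213 218 227 214 231 231 207 131 191 252 247 244 153 134 171 169 167 164 165 158 162 167 170 162 180 221
231 231 227 191 196 245 246 247 205 163 235 251 246 153 147 168 165 170 162 160 167 165 168 159 161 174 189
232 228 209 169 228 243 242 246 243 126 161 237 248 150 163 169 165 165 164 164 164 164 164 163 157 152 161
233 158 168 232 248 241 241 245 242 132 136 197 253 144 168 174 162 152 164 165 166 162 168 171 148 167 234
[... 3300 characters left out ...]
 133 146 153 157 159 158 160 164 182 197 183 142 117
218  85  80  88 101 108 105  95  91  91  83  76  77  96 123 147 156 159 159 159 159 163 175 193 191 158 121
219 109 115 123 134 141 138 131 128 128 120 105  88  86 109 137 153 159 159 159 160 161 167 183 192 172 132
220 136 143 148 152 155 154 150 149 149 144 129 103  86  96 122 146 156 158 159 159 159 162 173 188 185 151
221 152 155 157 158 158 157 156 155 155 154 143 119  93  88 109 136 152 159 159 159 160 160 168 186 194 170
222 157 158 159 158 158 158 157 156 157 157 151 134 106  87  96 123 146 157 159 159 159 159 165 183 197 185
223 159 158 158 159 157 158 157 156 158 159 156 144 123  98  90 108 136 153 158 158 159 161 163 176 193 191
```

Needle and pointer now compare in the same image (needle line `scene8`, pointer line `scene0`). After allowing for the 12 mm lateral offset, the lines agree to about 0.3 px, or 0.006 rad. The clip comes out at about 0.79 rad from the line comparison and its depth points. The flap is at 0.794 from the bar's height and held firmly, so I'm handing in.

```bash
python3 - <<'E'
from h import *
flap();print(r.finish_job())
E
```

```text
t 20.0 flap est 0.7955 rad 0.1948 y -0.0003 pitch 1.6816 F [-3.  -3.9  2.7] M [-0.68  0.68 -0.02] j [0.65 0.37 0.47 1.79 0.01 1.7 ]
the job is handed in; nothing more can be done
None
```

The job is handed in, with no verdict returned: the loose case is released on top of the stack, square to about 1–2 mm after one regrasp, and the gripper holds the flap at about 0.795 rad. My best reading of the clip is about 0.79 rad, though separate cues ranged from 0.755 to 0.82, so that match is the least certain part.

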